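# Make up the pressing kit and the sampling kit

### The arm

A 6-joint arm with a two-finger parallel gripper is mounted at the origin on a cart in front of the work surface, level with it; the furniture and walls round the work are solid. World frame = base frame: x ahead of the robot, y to its left, z up, the work surface at z = 0. Lengths are in m, angles in rad, forces in N, time in s.
With the tool pointing down it reaches from about 0.35 to 0.925 m from the base axis. Payload 6.4 kg.
Tool frame: the origin (TCP) lies at the very end of the fingers, on their centre line; the grasp point (between the pads) lies 19 mm behind it (bot.grip_point_offset is the distance from the TCP to the grasp point, in m); z points along the fingers, y is the line along which they close (so a half turn about z gives the same grasp; the last joint's range is limited). The gripper opens to 85 mm and grips with 20 to 120 N. Pads are 22 mm wide; open, the fingers measure 114 mm over their backs; the gripper's body (76 mm by 85 mm) begins 54 mm behind the grasp point. The pads swing forward as they close: fully open they stand 13 mm farther back than shut.
Start: joints at [-1.275, 0.245, 1.558, -0, 1.339, -0.174], TCP at [0.294, -0.58, 0.231] pointing down, gripper open.
Joint ranges: [-3.13, 3.13], [-1.02, 2.26], [0.13, 2.54], [-0.95, 4.09], [0.21, 2.88], [-2.74, 2.74]. Speed limits (rad/s): [2.57, 2.57, 3.14, 3.14, 3.14, 3.14].

### API

Orientations are given as a rotation vector (axis times angle).
In Python, from rig import bot, read_camera gives the robot as it stands. The module is installed in compiled form; this text tells all that it offers.
- The arm moves only by the tool send_rows, never from a script. Its argument "rows" is a list of rows, each a list of 3 entries, a list of its own where there are three numbers: the turn, a rotation vector about the tool's x, y, z in degrees, then the shift along the tool's x, y, z in cm, then the opening in per cent of the stroke, from 0 (shut) to 100 (fully open). A call has 1 to 8 rows; each row is the pose to reach, as a shift and turn from the pose commanded when the call began, along the tool's axes at that moment; what a row does not reach only later rows make up. A row lasts 1/12 s, in which the tool goes at most 41.7 mm and 7.16 degrees, less where a joint would pass 70% of its speed; a pose out of reach is approached as far as the arm can. A call with a gripper value outside its range is refused whole. The fingers move at their own pace and stop on an object; "newtons" is the grip in N (left out, the last holds). Time passes only in rows, so rows that repeat a pose let the fingers close. It gives the time, the measured TCP pose, the force, the opening and the grip force at its end, in the units of the state.
- bot.state(): the state, without advancing time (a new reading comes with each control period).
- read_camera(name): name is "side" or "top"; returns a dict with "image" (420x560x3 uint8, blue, green, red), "range_z" (420x560 float32, m along the optical axis (not along the pixel's ray), 0 where there is no reading), "mtx" (3x3 intrinsics, pixels), "k1" (the pictures are not rectified: a ray, as slopes to the right and down, at radius r is drawn at 1 + k1 r^2 times it, then the intrinsics apply), "R" (3x3) and "t" (3): a world point X has camera coordinates R X + t. Camera axes: x right, y down, z forward; pixel columns grow to the right and rows downward; lengths in m; the calibration is good to about 2 mm. A picture is of the moment at which its call begins.
- bot.sign_off(): hands the job in; it is judged then, once.
The state is a dict: "time": time; "joint_pos": joint angles; "joint_velocities": joint speeds; "joint_torque": joint torques, N m; "ee_pos": TCP position; "tcp_rot": TCP orientation; "contact_force": force on the tool from outside, world axes, zero at the start; "torque": the same for the moment, N m; "opening": finger opening in m; "gripper_force": force on a finger pad.
Only numpy, scipy, OpenCV 4.12 (cv2) and the standard library are available. Lean on these libraries where they do the work, as an engineer would, in place of code of your own. Each camera call takes 0.05 s, during which the arm holds its last target. There are 200 camera calls.

### The job

Make up two kits in the grey trays, one thing to a cell, each standing upright near the middle of its cell: the two-cell tray gets the steel die body and one foil pot (either cell), and the three-cell tray gets the other foil pot in its middle cell with a black-capped vial in each end cell. Do not let any of them fall over, and leave them all standing free.

Things in the scene. Friction and masses are not known exactly. Their poses are not given: they have to be found in the camera images.
- tray_two: shallow grey plastic tray with two square cells in a row, 156 x 80 x 9 mm (a 7 mm lip at each end). Fixed to the bench. Origin: centre of its underside; x along the row of cells, y across, z up. Cell floor 4 mm above the bench, ribs and rim 9 mm above the bench (5 mm above the floor), 4 mm thick. Cells 72 x 72 mm inside, centres at x = -38 and +38 mm, y = 0; a thin ring is drawn round the middle of each.
- tray_three: shallow grey plastic tray with three square cells in a row, 232 x 80 x 9 mm (a 7 mm lip at each end). Fixed to the bench. Origin: centre of its underside; x along the row of cells, y across, z up. Cell floor 4 mm above the bench, ribs and rim 9 mm above the bench (5 mm above the floor), 4 mm thick. Cells 72 x 72 mm inside, centres at x = -76, 0 and +76 mm, y = 0; a thin ring is drawn round the middle of each.
- die_center (a point): steel die body, a plain upright grey cylinder with a hole in its top and a black band round it, 54 mm across, 41 mm high, about 0.46 kg. Point: on its axis, 20.5 mm above its underside; z up, yaw has no meaning.
- pot_1_center (a point): small open round foil-lined white pot standing upright, about 40 mm across and 36 mm high to the body's top (crumpled foil to 42 mm), 35 g. Point: on its axis, 18 mm above its underside; z up, yaw has no meaning. The two pots are interchangeable.
- pot_2_center (a point): small open round foil-lined white pot standing upright, about 40 mm across and 36 mm high to the body's top (crumpled foil to 42 mm), 35 g. Point: on its axis, 18 mm above its underside; z up, yaw has no meaning. The two pots are interchangeable.
- vial_1_center (a point): small round glass sample vial with a black screw cap, standing upright, body 22 mm across to 50 mm height, cap 20 mm across, 62 mm high in all, 22 g. Point: on its axis, 31 mm above its underside; z up, yaw has no meaning. The two vials are interchangeable.
- vial_2_center (a point): small round glass sample vial with a black screw cap, standing upright, body 22 mm across to 50 mm height, cap 20 mm across, 62 mm high in all, 22 g. Point: on its axis, 31 mm above its underside; z up, yaw has no meaning. The two vials are interchangeable.
Things that resemble listed ones, but are neither listed nor needed, are in the scene too. Leave any yellow look-alike of the part that bears pot_2_center alone.

How it is judged:
By the outcome, as a careful person would: the job done as asked, in the order asked, and still so for the second after the job is handed in, with the robot touching nothing.
It also fails if it takes over 128 s, if anything falls off the work surface, if the arm or the gripper's body presses on something with over 40 N, if the wrist force passes 120 N, or if a joint passes its speed limit or range.

## Working session

There is one attempt and no reset: what is moved stays moved. The work goes in short steps, Python scripts to look and compute and a tool call to move; the robot and the scene stay as the last step left them, time stands still between calls to the robot, and variables do not carry over. Pictures are saved under pics/ and viewed, at most 14 in all, crops included, and the job is handed in when it is done.

Besides the shell and the picture viewer there is one more tool, called after ">>>" by a JSON object that holds its "name" and its "arguments". send_rows: Moves the arm, as the interface text tells. Its arguments: {"type":"object","properties":{"rows":{"type":"array","items":{"type":"array"}},"newtons":{"type":"number"}},"required":["rows"]}

```bash
mkdir -p pics
cat > h.py <<'E'
import numpy as np, cv2
from rig import bot, read_camera
def cloud(c):
    h,w=c["range_z"].shape; u,v=np.meshgrid(np.arange(w),np.arange(h))
    K=c["mtx"]; d=np.array([c["k1"],0,0,0,0],float)
    p=cv2.undistortPoints(np.stack([u,v],-1).reshape(-1,1,2).astype(float),K,d).reshape(h,w,2)
    z=c["range_z"].astype(float)
    P=np.dstack([p[...,0]*z,p[...,1]*z,z])
    W=(P-np.ravel(c["t"]))@c["R"]
    W[z==0]=np.nan
    return W
E
python3 - <<'E'
from h import *
for n in("side","top"):
    c=read_camera(n); cv2.imwrite(f"pics/{n}0.png",c["image"]); np.savez(f"{n}0.npz",**c)
    print(n,c["mtx"],c["k1"],-c["R"].T@np.ravel(c["t"]),c["R"][2])
s=bot.state();print(s,bot.grip_point_offset)
E
```

```text
side [[537.62079514   0.         278.83745877]
 [  0.         537.62079514 209.43197872]
 [  0.           0.           1.        ]] 0.03305771273098801 [0.57454046 1.22763996 0.76772098] [-0.03832894 -0.86448682 -0.50119201]
top [[500.81101409   0.         278.10247841]
 [  0.         500.81101409 211.06632983]
 [  0.           0.           1.        ]] -0.1396392773674885 [ 0.38269347 -0.03604222  1.52464552] [ 0.07198565  0.01106287 -0.99734431]
{'time': 0.1, 'joint_pos': array([-1.27512225e+00,  2.45753750e-01,  1.55890193e+00, -2.78696229e-05,
        1.33871004e+00, -1.74103482e-01]), 'joint_velocities': array([-0.00072223, -0.00010357, -0.00201192, -0.00035897,  0.00034994,
       -0.00025054]), 'joint_torque': array([-1.78862829e-03, -4.30677259e+01, -3.27127755e+01, -2.79478272e-04,
        2.85150643e-03,  1.15658190e-05]), 'ee_pos': array([ 0.29409367, -0.57909224,  0.23027916]), 'tcp_rot': array([-3.05360330e+00, -7.30756322e-01,  2.11587387e-04]), 'contact_force': array([0.0418042 , 0.08101714, 0.72126858]), 'torque': array([0.04123163, 0.01238944, 0.01024584]), 'gripper_force': 0.0, 'opening': 0.08517743173665067} 0.0187
```

View pics/top0.png

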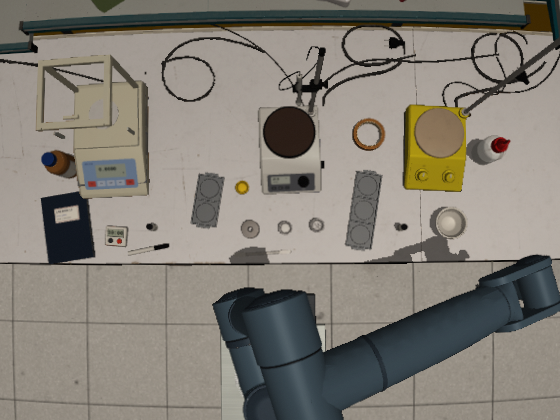

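View pics/side0.png

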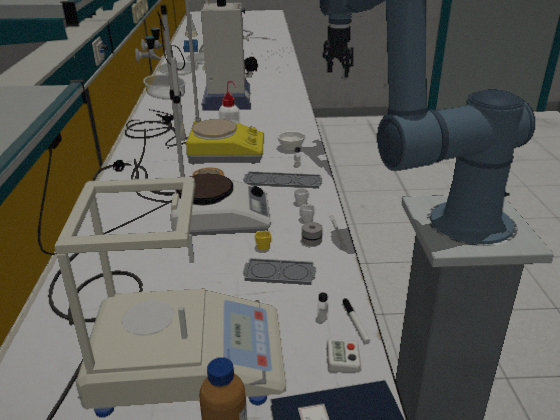

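The top view shows tray_two at (207,201), tray_three at (364,210), the die at (250,229), white pots at (285,227) and (316,225), a yellow look-alike at (242,187), and vials at (150,227) and (402,227). The side view agrees, with vials at (323,305) and (297,155). I'll confirm in one crop and measure.

Run:
```python
from h import *
T=dict(np.load("top0.npz")); S=dict(np.load("side0.npz"))
a=cv2.resize(T["image"][165:260,135:420],None,fx=2.8,fy=2.8,interpolation=cv2.INTER_CUBIC)
b=cv2.resize(S["image"][140:330,230:345],None,fx=1.6,fy=1.6,interpolation=cv2.INTER_CUBIC)
o=np.zeros((a.shape[0]+b.shape[0],a.shape[1],3),np.uint8);o[:a.shape[0]]=a;o[a.shape[0]:,:b.shape[1]]=b
cv2.imwrite("pics/crop.png",o)
WT,WS=cloud(T),cloud(S)
print("bench z",np.nanmedian(WT[150:170,180:220,2]),np.nanmedian(WS[340:360,300:310,2]))
for n,(u,v),r in [("die",(250,229),12),("potA",(285,227),10),("potB",(316,225),10),("vL",(150,227),9),("vR",(402,227),9),("yel",(242,187),9)]:
    p=WT[v-r:v+r,u-r:u+r].reshape(-1,3); p=p[p[:,2]>.012]; t=np.nanmax(p[:,2]); q=p[p[:,2]>t-.02]
    print(n,"n",len(q),"top",t.round(4),"mid",((q.min(0)+q.max(0))/2).round(4),"size",np.ptp(q,0).round(4),"mean",q.mean(0).round(4))
    # same from side cloud
    m=((q.min(0)+q.max(0))/2)[:2]; s=WS.reshape(-1,3); s=s[(np.hypot(*(s[:,:2]-m).T)<.04)&(s[:,2]>.012)&(s[:,2]<.09)]
    if len(s): print("   side n",len(s),"mid",((s.min(0)+s.max(0))/2).round(4),"size",np.ptp(s,0).round(4),"top",s[:,2].max().round(4))
for n,(u0,u1,v0,v1) in [("two",(188,228,168,232)),("three",(342,386,165,253))]:
    p=WT[v0:v1,u0:u1].reshape(-1,3)
    im=T["image"][v0:v1,u0:u1].astype(int).reshape(-1,3).max(1)
    k=(im<150)&(p[:,2]<.03)&(p[:,2]>-.01); q=p[k]
    # restrict to largest component
    m=(k.reshape(v1-v0,u1-u0)).astype(np.uint8); _,l,st,_=cv2.connectedComponentsWithStats(m); i=1+np.argmax(st[1:,4]); q=p[(l==i).ravel()]
    R=cv2.minAreaRect(q[:,:2].astype(np.float32)*1000); print(n,R,"z",np.median(q[:,2]))
# other things that could obstruct
```

```text
bench z -0.0005771516536713575 0.0004745224274761917
die n 236 top 0.0481 mid [0.4358 0.0631 0.0397] size [0.0508 0.0506 0.0169] mean [0.4365 0.0639 0.0399]
   side n 363 mid [0.441  0.0673 0.0287] size [0.0519 0.0605 0.0325] top 0.045
potA n 94 top 0.0445 mid [ 0.4395 -0.0412  0.0347] size [0.036  0.0387 0.0197] mean [ 0.4394 -0.0405  0.0338]
   side n 196 mid [ 0.4438 -0.0365  0.0271] size [0.04   0.0465 0.0296] top 0.0419
potB n 72 top 0.0473 mid [ 0.4463 -0.1365  0.0373] size [0.0392 0.0394 0.02  ] mean [ 0.4477 -0.1371  0.0365]
   side n 175 mid [ 0.4497 -0.1332  0.0277] size [0.0417 0.0481 0.0307] top 0.0431
vL n 41 top 0.0689 mid [0.4469 0.3632 0.0589] size [0.0178 0.0201 0.0199] mean [0.4471 0.3617 0.0606]
   side n 239 mid [0.4487 0.3667 0.0385] size [0.0216 0.0237 0.0529] top 0.065
vR n 36 top 0.0645 mid [ 0.4404 -0.3897  0.0549] size [0.0203 0.0149 0.0191] mean [ 0.4406 -0.3888  0.0586]
   side n 100 mid [ 0.4416 -0.3825  0.0388] size [0.0207 0.0273 0.0528] top 0.0652
yel n 93 top 0.0451 mid [0.5619 0.0881 0.0351] size [0.0405 0.0367 0.02  ] mean [0.5631 0.0891 0.0333]
   side n 234 mid [0.5661 0.0923 0.027 ] size [0.0384 0.0458 0.0298] top 0.0419
two ((528.4364013671875, 199.27438354492188), (84.40241241455078, 173.3920135498047), 80.56893920898438) z 0.004178268572189737
three ((495.7452697753906, -280.07366943359375), (85.86878967285156, 247.6947021484375), 80.3501968383789) z 0.004027745889021548
```

View pics/crop.png

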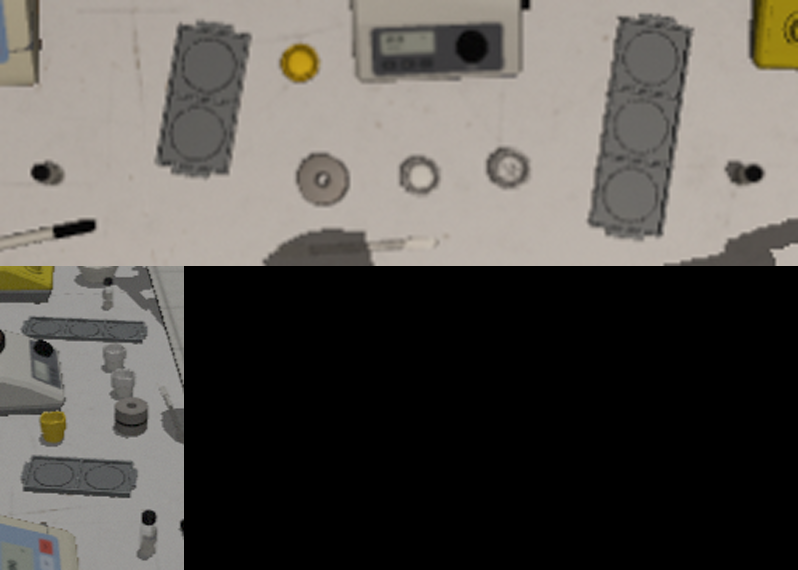

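Candidates: white pots at (285,227) and (316,225) against the yellow one at (242,187). The white pair is meant, and the crop confirms white bodies with foil rims. The die (250,229) and vials (150,227) and (402,227) are the only ones of their kind. I'll move towards the die, squaring the tool to the world axes, while measuring the trays with the side camera.

>>> {"name": "send_rows", "arguments": {"rows": [[[0, 0, 26.9], [42, -50.8, 3], 100], [[0, 0, 26.9], [42, -50.8, 3], 100], [[0, 0, 26.9], [42, -50.8, 3], 100], [[0, 0, 26.9], [42, -50.8, 3], 100], [[0, 0, 26.9], [42, -50.8, 3], 100], [[0, 0, 26.9], [42, -50.8, 3], 100], [[0, 0, 26.9], [42, -50.8, 3], 100], [[0, 0, 26.9], [42, -50.8, 3], 100]], "newtons": 50}}

```text
time: 0.77
ee_pos: [0.367, -0.2526, 0.2156]
tcp_rot: [-3.141, 0.001, 0.0]
contact_force: [0.8, -0.6, 0.5]
opening: 0.0856
gripper_force: 0.0
```

Run:
```python
from h import *
S=dict(np.load("side0.npz")); W=cloud(S)
for n,(u0,u1,v0,v1) in [("two",(240,320,255,288)),("three",(240,328,168,192))]:
    p=W[v0:v1,u0:u1].reshape(-1,3); im=S["image"][v0:v1,u0:u1].astype(int).reshape(-1,3).max(1)
    m=((im<150)&(p[:,2]<.03)&(p[:,2]>-.01)).reshape(v1-v0,u1-u0).astype(np.uint8)
    _,l,st,_=cv2.connectedComponentsWithStats(m); i=1+np.argmax(st[1:,4]); q=p[(l==i).ravel()]
    print(n,cv2.minAreaRect(q[:,:2].astype(np.float32)*1000),np.median(q[:,2]))
s=bot.state();print(s["ee_pos"],s["tcp_rot"],s["joint_pos"])
```

```text
two ((529.6024780273438, 193.04891967773438), (105.48272705078125, 175.627685546875), 83.3911361694336) 0.0040222254223812115
three ((496.353515625, -284.4793701171875), (140.20223999023438, 252.89544677734375), 86.36337280273438) 0.003299763046058477
[ 0.36703608 -0.25258462  0.21561466] [-3.14115558e+00  6.76391085e-04  3.39129735e-04] [-8.58309006e-01 -2.43215991e-01  2.07575434e+00  1.26665951e-04
  1.30952611e+00  7.12885236e-01]
```

>>> {"name": "send_rows", "arguments": {"rows": [[[0, 0, 0], [7.1, -31.7, 2], 100], [[0, 0, 0], [7.1, -31.7, 2], 100], [[0, 0, 0], [7.1, -31.7, 2], 100], [[0, 0, 0], [7.1, -31.7, 2], 100], [[0, 0, 0], [7.1, -31.7, 2], 100], [[0, 0, 0], [7.1, -31.7, 2], 100], [[0, 0, 0], [7.1, -31.7, 2], 100], [[0, 0, 0], [7.1, -31.7, 2], 100]]}}

```text
time: 1.43
ee_pos: [0.4378, 0.0651, 0.1958]
tcp_rot: [-3.141, -0.003, 0.0]
contact_force: [0.6, -0.9, 0.1]
opening: 0.0856
gripper_force: 0.0
```

>>> {"name": "send_rows", "arguments": {"rows": [[[0, 0, 0], [0, 0, 8], 100], [[0, 0, 0], [0, 0, 8], 100], [[0, 0, 0], [0, 0, 8], 100], [[0, 0, 0], [0, 0, 8], 100]]}}

```text
time: 1.77
ee_pos: [0.4363, 0.0626, 0.1145]
tcp_rot: [-3.141, -0.001, 0.009]
contact_force: [0.4, -0.4, 1.7]
opening: 0.0851
gripper_force: 0.0
```

Run:
```python
from h import *
for n in("side","top"):
    c=read_camera(n); cv2.imwrite(f"pics/{n}1.png",c["image"])
    if n=="side": o=cv2.resize(c["image"][80:280,200:400],None,fx=3,fy=3)
cv2.imwrite("pics/s1.png",o); print(bot.state()["ee_pos"])
```

```text
[0.43951797 0.06186226 0.11812892]
```

View pics/s1.png

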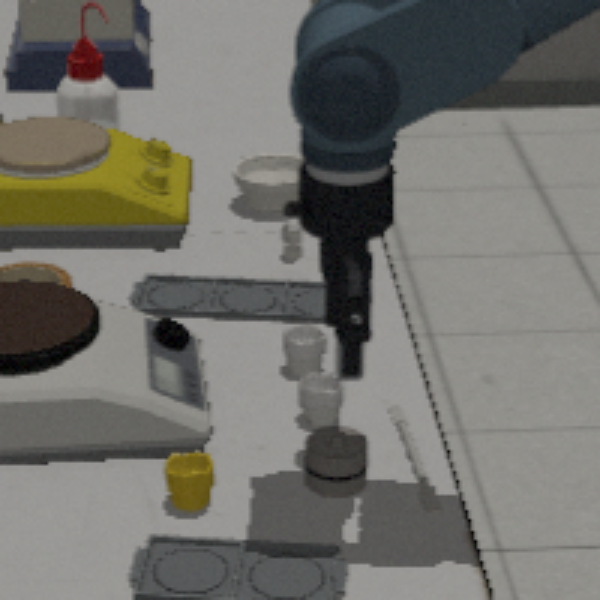

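The side view shows the gripper above and in line with the die: fingertip at (317,205), die top at (312,227). I'll check this numerically.

Run:
```python
from h import *
S=dict(np.load("side0.npz"))
P=np.array([[.4395,.0619+y,.118+.013] for y in(.0425,.05,.057)]+[[.4385,.0645,.041],[.4385,.0645,.0]])
q,_=cv2.projectPoints(P,cv2.Rodrigues(S["R"])[0],S["t"].astype(float),S["mtx"],np.array([S["k1"],0,0,0,0.]))
print(q.reshape(-1,2).round(1))
s=bot.state();print(s["ee_pos"])
```

```text
[[314.1 203.1]
 [314.5 204.6]
 [314.8 206.1]
 [312.  226.1]
 [311.7 239.5]]
[0.43951797 0.06186226 0.11812892]
```

>>> {"name": "send_rows", "arguments": {"rows": [[[0, 0, 0], [0.1, -0.2, 3.5], 100], [[0, 0, 0], [0.1, -0.2, 7], 100], [[0, 0, 0], [0.1, -0.2, 9.5], 100], [[0, 0, 0], [0.1, -0.2, 10.5], 100], [[0, 0, 0], [0.1, -0.2, 10.7], 100], [[0, 0, 0], [0.1, -0.2, 10.7], 100]]}}

```text
time: 2.37
ee_pos: [0.4409, 0.0639, 0.0107]
tcp_rot: [3.141, -0.001, 0.004]
contact_force: [-0.7, 0.3, 0.6]
opening: 0.0857
gripper_force: 0.0
```

>>> {"name": "send_rows", "arguments": {"rows": [[[0, 0, 0], [0, 0, 0], 55], [[0, 0, 0], [0, 0, 0], 50], [[0, 0, 0], [0, 0, 0], 50], [[0, 0, 0], [0, 0, 0], 50], [[0, 0, 0], [0, 0, 0], 50], [[0, 0, 0], [0, 0, 0], 50]], "newtons": 50}}

```text
time: 2.87
ee_pos: [0.4408, 0.0643, 0.0111]
tcp_rot: [3.142, 0.0, 0.005]
contact_force: [-2.7, 1.1, 8.8]
opening: 0.0519
gripper_force: 51.1
```

>>> {"name": "send_rows", "arguments": {"rows": [[[0, 0, 0], [0, 0, -2], 50], [[0, 0, 0], [0, 0, -5], 50], [[0, 0, 0], [0, 0, -8], 50], [[0, 0, 0], [0, 0, -8], 50]]}}

```text
time: 3.2
ee_pos: [0.4431, 0.0641, 0.0947]
tcp_rot: [3.14, 0.001, 0.018]
contact_force: [2.3, -0.8, -5.5]
opening: 0.0512
gripper_force: 56.0
```

>>> {"name": "send_rows", "arguments": {"rows": [[[0, 0, 0], [2, -2, 0], 50], [[0, 0, 0], [5, -5, 0], 50], [[0, 0, 0], [8, -8, 0], 50], [[0, 0, 0], [11, -11.3, 0], 50], [[0, 0, 0], [12.6, -12.9, 0], 50], [[0, 0, 0], [12.6, -12.9, 0], 50], [[0, 0, 0], [12.6, -12.9, 0], 50]]}}

```text
time: 3.78
ee_pos: [0.5645, 0.1942, 0.0872]
tcp_rot: [3.141, 0.003, -0.004]
contact_force: [-0.2, 0.7, -5.9]
opening: 0.0517
gripper_force: 56.0
```

Run:
```python
from h import *
c=read_camera("side"); d=read_camera("top")
a=cv2.resize(c["image"][150:300,220:360],None,fx=2.8,fy=4*.7)
b=cv2.resize(d["image"][150:260,160:300],None,fx=2.8,fy=2.8)
o=np.zeros((420,a.shape[1]+b.shape[1],3),np.uint8);o[:a.shape[0],:a.shape[1]]=a;o[:b.shape[0],a.shape[1]:]=b
cv2.imwrite("pics/s2.png",o); s=bot.state();print(s["ee_pos"],s["opening"],s["gripper_force"])
P=np.array([[.5665,.193,z] for z in(.004,.079)]+[[.4915,.2055,.004]])
for k in(c,d):
  q,_=cv2.projectPoints(P,cv2.Rodrigues(k["R"])[0],np.array(k["t"],float),k["mtx"],np.array([k["k1"],0,0,0,0.])); print(q.reshape(-1,2).round(1).tolist())
```

```text
[0.56343938 0.19294772 0.08731686] 0.05192851557213005 55.95084071159363
[[263.5, 269.6], [262.8, 243.3], [295.4, 271.7]]
[[208.8, 187.5], [205.0, 184.5], [204.7, 211.9]]
```

View pics/s2.png

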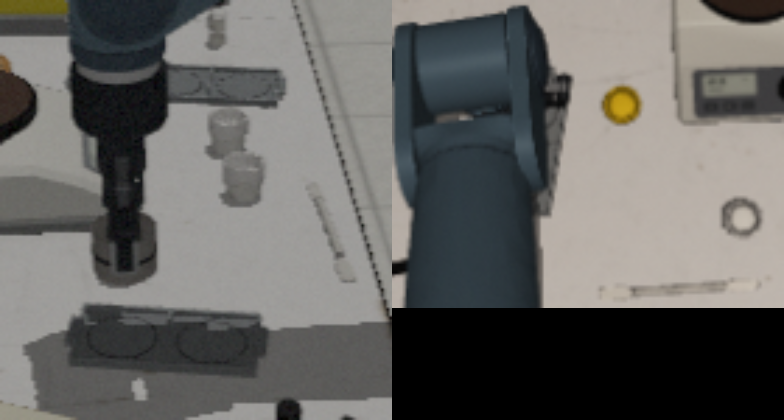

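The side view shows the die held upright at (264,240), and the far ring centre at (264,271) matches the prediction. Shift x by 3 mm and lower.

>>> {"name": "send_rows", "arguments": {"rows": [[[0, 0, 0], [0.3, -0.1, 2], 50], [[0, 0, 0], [0.3, -0.1, 4.5], 50], [[0, 0, 0], [0.3, -0.1, 6.2], 50], [[0, 0, 0], [0.3, -0.1, 6.8], 50], [[0, 0, 0], [0.3, -0.1, 7], 50], [[0, 0, 0], [0.3, -0.1, 7.1], 50], [[0, 0, 0], [0.3, -0.1, 7.1], 50]]}}

```text
time: 4.47
ee_pos: [0.5689, 0.1942, 0.0193]
tcp_rot: [-3.141, 0.0, -0.003]
contact_force: [-0.1, -0.4, -4.0]
opening: 0.0518
gripper_force: 55.8
```

>>> {"name": "send_rows", "arguments": {"rows": [[[0, 0, 0], [-0.1, 0, 0.1], 50], [[0, 0, 0], [-0.1, 0, 0.2], 50], [[0, 0, 0], [-0.1, 0, 0.25], 50], [[0, 0, 0], [-0.1, 0, 0.25], 50]]}}

```text
time: 4.8
ee_pos: [0.5673, 0.1944, 0.016]
tcp_rot: [-3.142, -0.001, -0.001]
contact_force: [-0.0, 0.2, -5.3]
opening: 0.0515
gripper_force: 55.8
```

>>> {"name": "send_rows", "arguments": {"rows": [[[0, 0, 0], [0, 0, 0.1], 50], [[0, 0, 0], [0, 0, 0.1], 50], [[0, 0, 0], [0, 0, 0.1], 50]]}}

```text
time: 5.05
ee_pos: [0.5674, 0.1945, 0.0153]
tcp_rot: [-3.142, -0.001, -0.0]
contact_force: [-2.2, -0.6, 1.0]
opening: 0.0518
gripper_force: 56.4
```

>>> {"name": "send_rows", "arguments": {"rows": [[[0, 0, 0], [0, 0, 0], 68], [[0, 0, 0], [0, 0, 0], 75], [[0, 0, 0], [0, 0, 0], 75], [[0, 0, 0], [0, 0, 0], 75]]}}

```text
time: 5.38
ee_pos: [0.5677, 0.1944, 0.0151]
tcp_rot: [-3.141, -0.0, -0.002]
contact_force: [-0.5, -0.8, -0.3]
opening: 0.0634
gripper_force: 0.0
```

>>> {"name": "send_rows", "arguments": {"rows": [[[0, 0, 0], [0, 0, -2], 75], [[0, 0, 0], [0, 0, -5], 75], [[0, 0, 0], [0, 0, -9], 75], [[0, 0, 0], [0, 0, -10], 75]]}}

```text
time: 5.72
ee_pos: [0.5709, 0.195, 0.1212]
tcp_rot: [-3.14, -0.001, -0.016]
contact_force: [0.7, 0.1, 0.4]
opening: 0.064
gripper_force: 0.0
```

>>> {"name": "send_rows", "arguments": {"rows": [[[0, 0, 0], [-12.5, 23.4, 0], 75], [[0, 0, 0], [-12.5, 23.4, 0], 75], [[0, 0, 0], [-12.5, 23.4, 0], 75], [[0, 0, 0], [-12.5, 23.4, 0], 75], [[0, 0, 0], [-12.5, 23.4, 0], 75], [[0, 0, 0], [-12.5, 23.4, 0], 75], [[0, 0, 0], [-12.5, 23.4, 0], 75], [[0, 0, 0], [-12.5, 23.4, 0], 75]]}}

```text
time: 6.38
ee_pos: [0.4412, -0.0421, 0.1148]
tcp_rot: [3.141, -0.007, 0.001]
contact_force: [0.0, 0.3, 0.1]
opening: 0.064
gripper_force: 0.0
```

Run:
```python
from h import *
read_camera("side");c=read_camera("side"); d=read_camera("top")
a=cv2.resize(c["image"][130:300,220:360],None,fx=2.8,fy=4*.7)
b=cv2.resize(d["image"][150:260,160:300],None,fx=2.8,fy=2.8)
o=np.zeros((480,a.shape[1]+b.shape[1],3),np.uint8);o[:a.shape[0],:a.shape[1]]=a;o[:b.shape[0],a.shape[1]:]=b
cv2.imwrite("pics/s3.png",o); s=bot.state();print(s["ee_pos"],s["opening"],s["gripper_force"])
P=np.array([s["ee_pos"],[.4415,-.039,.036],[.448,-.135,.036],[.5665,.194,.045]])
for k in(c,d):
  q,_=cv2.projectPoints(P,cv2.Rodrigues(k["R"])[0],np.array(k["t"],float),k["mtx"],np.array([k["k1"],0,0,0,0.])); print(q.reshape(-1,2).round(1).tolist())
```

```text
[ 0.44270108 -0.03949396  0.11492235] 0.0641704720066105 0.0
[[307.0, 181.8], [307.0, 207.7], [301.6, 191.2], [263.1, 255.7]]
[[285.0, 225.8], [284.8, 227.3], [317.0, 224.9], [206.4, 185.9]]
```

View pics/s3.png

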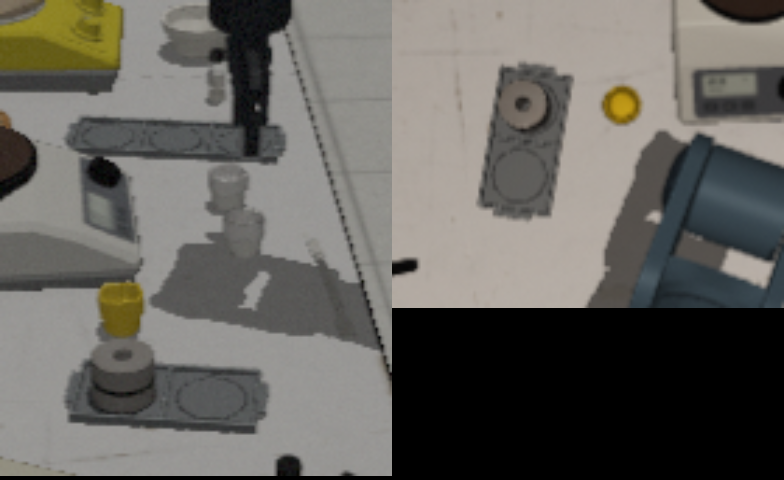

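The die sits upright, centred in the far cell at (208,187) in the top view. The gripper is over pot A at (307,210) in the side view. Next: grasp, lift, and go to the near cell (.490,.207).

>>> {"name": "send_rows", "arguments": {"rows": [[[0, 0, 0], [0, 0, 3.5], 75], [[0, 0, 0], [0, 0, 7], 75], [[0, 0, 0], [0, 0, 9.5], 75], [[0, 0, 0], [0, 0, 10.7], 75], [[0, 0, 0], [0, 0, 11], 75], [[0, 0, 0], [0, 0, 11], 75]], "newtons": 20}}

```text
time: 7.03
ee_pos: [0.442, -0.0386, 0.0038]
tcp_rot: [-3.141, -0.003, 0.003]
contact_force: [-0.4, 0.1, 0.4]
opening: 0.064
gripper_force: 0.0
```

>>> {"name": "send_rows", "arguments": {"rows": [[[0, 0, 0], [0, 0, 0], 50], [[0, 0, 0], [0, 0, 0], 40], [[0, 0, 0], [0, 0, 0], 30], [[0, 0, 0], [0, 0, 0], 30], [[0, 0, 0], [0, 0, 0], 30], [[0, 0, 0], [0, 0, 0], 30]]}}

```text
time: 7.53
ee_pos: [0.4436, -0.0399, 0.0059]
tcp_rot: [3.141, -0.0, 0.005]
contact_force: [0.8, 2.5, 6.9]
opening: 0.0361
gripper_force: 20.0
```

>>> {"name": "send_rows", "arguments": {"rows": [[[0, 0, 0], [0, 0, -2], 30], [[0, 0, 0], [0, 0, -5], 30], [[0, 0, 0], [0, 0, -8], 30], [[0, 0, 0], [0, 0, -10], 30], [[0, 0, 0], [0, 0, -10], 30]]}}

```text
time: 7.95
ee_pos: [0.4453, -0.0409, 0.1094]
tcp_rot: [3.138, 0.001, 0.014]
contact_force: [0.5, -0.9, -0.7]
opening: 0.0362
gripper_force: 20.2
```

>>> {"name": "send_rows", "arguments": {"rows": [[[0, 0, 0], [0.6, -3, 0], 30], [[0, 0, 0], [1.3, -7, 0], 30], [[0, 0, 0], [2, -11, 0], 30], [[0, 0, 0], [2.7, -15, 0], 30], [[0, 0, 0], [3.5, -19, 0], 30], [[0, 0, 0], [4.2, -22.5, 0], 30], [[0, 0, 0], [4.6, -24.7, 0], 30], [[0, 0, 0], [4.6, -24.7, 0], 30]]}}

```text
time: 8.62
ee_pos: [0.4879, 0.2106, 0.1039]
tcp_rot: [-3.141, -0.007, 0.001]
contact_force: [-0.1, 0.1, 0.2]
opening: 0.0362
gripper_force: 20.3
```

>>> {"name": "send_rows", "arguments": {"rows": [[[0, 0, 0], [0, 0, 2], 30], [[0, 0, 0], [0, 0, 4], 30], [[0, 0, 0], [0, 0, 5], 30], [[0, 0, 0], [0, 0, 5], 30], [[0, 0, 0], [0, 0, 5], 30]]}}

```text
time: 9.03
ee_pos: [0.4875, 0.2067, 0.0539]
tcp_rot: [3.141, -0.001, -0.003]
contact_force: [-0.1, 0.5, -0.9]
opening: 0.0363
gripper_force: 20.3
```

Run:
```python
from h import *
read_camera("side");c=read_camera("side")
cv2.imwrite("pics/s4.png",cv2.resize(c["image"][190:300,220:360],None,fx=4,fy=4)); s=bot.state();print(s["ee_pos"],s["opening"],s["gripper_force"],s["contact_force"])
P=np.array([s["ee_pos"],[.490,.207,.004]])
q,_=cv2.projectPoints(P,cv2.Rodrigues(c["R"])[0],np.array(c["t"],float),c["mtx"],np.array([c["k1"],0,0,0,0.])); print(q.reshape(-1,2).round(1).tolist())
```

```text
[0.48891136 0.20709244 0.05556456] 0.03620187254939296 20.27889617056644 [ 0.23797862  0.34300015 -0.50416645]
[[296.7, 254.0], [296.1, 272.0]]
```

View pics/s4.png

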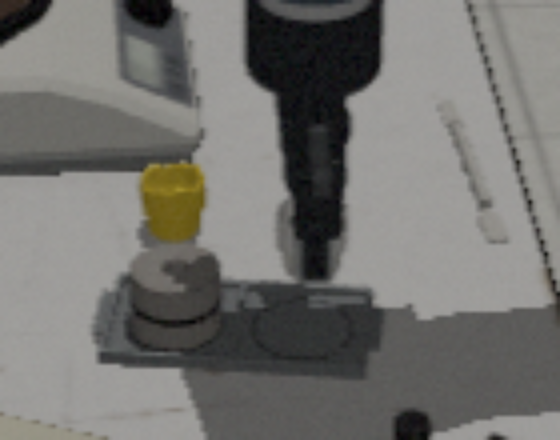

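The side view shows pot A held upright at (298,250), with the near ring centre at (296,272). Shift x by 2 mm and lower.

>>> {"name": "send_rows", "arguments": {"rows": [[[0, 0, 0], [0.2, 0, 2], 30], [[0, 0, 0], [0.2, 0, 3.5], 30], [[0, 0, 0], [0.2, 0, 4.2], 30], [[0, 0, 0], [0.2, 0, 4.5], 30], [[0, 0, 0], [0.2, 0, 4.6], 30], [[0, 0, 0], [0.2, 0, 4.6], 30], [[0, 0, 0], [0.2, 0, 4.6], 30]]}}

```text
time: 9.72
ee_pos: [0.4913, 0.2074, 0.01]
tcp_rot: [-3.141, -0.001, -0.004]
contact_force: [-0.6, -1.3, 3.2]
opening: 0.0363
gripper_force: 20.4
```

>>> {"name": "send_rows", "arguments": {"rows": [[[0, 0, 0], [0, 0, 0], 52], [[0, 0, 0], [0, 0, 0], 62], [[0, 0, 0], [0, 0, 0], 62], [[0, 0, 0], [0, 0, 0], 62], [[0, 0, 0], [0, 0, -2], 62], [[0, 0, 0], [0, 0, -5], 62], [[0, 0, 0], [0, 0, -9], 70], [[0, 0, 0], [0, 0, -10.5], 75]]}}

```text
time: 10.38
ee_pos: [0.4926, 0.2079, 0.1185]
tcp_rot: [-3.14, -0.001, -0.011]
contact_force: [0.5, 0.3, 0.8]
opening: 0.0637
gripper_force: 0.0
```

>>> {"name": "send_rows", "arguments": {"rows": [[[0, 0, 0], [-2.2, 17, 0], 75], [[0, 0, 0], [-2.2, 17, 0], 75], [[0, 0, 0], [-2.2, 17, 0], 75], [[0, 0, 0], [-2.2, 17, 0], 75], [[0, 0, 0], [-4.3, 34.2, 0], 75], [[0, 0, 0], [-4.3, 34.2, 0], 75], [[0, 0, 0], [-4.3, 34.2, 0], 75], [[0, 0, 0], [-4.3, 34.2, 0], 75]]}}

```text
time: 11.05
ee_pos: [0.4479, -0.1252, 0.1138]
tcp_rot: [3.141, 0.0, 0.001]
contact_force: [0.8, 0.1, -0.3]
opening: 0.0641
gripper_force: 0.0
```

>>> {"name": "send_rows", "arguments": {"rows": [[[0, 0, 0], [0, 0, 0], 75], [[0, 0, 0], [0, 0, 0], 75], [[0, 0, 0], [0, 0, 0], 75]]}}

```text
time: 11.3
ee_pos: [0.4484, -0.1232, 0.1134]
tcp_rot: [-3.141, 0.0, 0.001]
contact_force: [0.3, -0.3, -0.2]
opening: 0.0639
gripper_force: 0.0
```

Run:
```python
from h import *
c=read_camera("side"); d=read_camera("top")
a=cv2.resize(c["image"][110:300,220:360],None,fx=2.8,fy=4*.7)
b=cv2.resize(d["image"][150:260,160:300],None,fx=2.8,fy=2.8)
o=np.zeros((532,a.shape[1]+b.shape[1],3),np.uint8);o[:a.shape[0],:a.shape[1]]=a;o[:b.shape[0],a.shape[1]:]=b
cv2.imwrite("pics/s5.png",o); s=bot.state();print(s["ee_pos"],s["opening"],s["gripper_force"])
P=np.array([s["ee_pos"],[.448,-.135,.036],[.496,-.281,.004],[.421,-.2685,.004],[.571,-.2935,.004],[.490,.207,.040]])
for k in(c,d):
  q,_=cv2.projectPoints(P,cv2.Rodrigues(k["R"])[0],np.array(k["t"],float),k["mtx"],np.array([k["k1"],0,0,0,0.])); print(q.reshape(-1,2).round(1).tolist())
```

```text
[ 0.44852192 -0.12212662  0.1133284 ] 0.06394945817176036 0.0
[[302.1, 168.9], [301.6, 191.2], [282.2, 178.8], [306.4, 179.9], [258.3, 177.7], [296.2, 259.5]]
[[314.3, 223.5], [317.0, 224.9], [363.9, 209.3], [360.2, 233.9], [367.4, 184.8], [202.3, 211.6]]
```

View pics/s5.png

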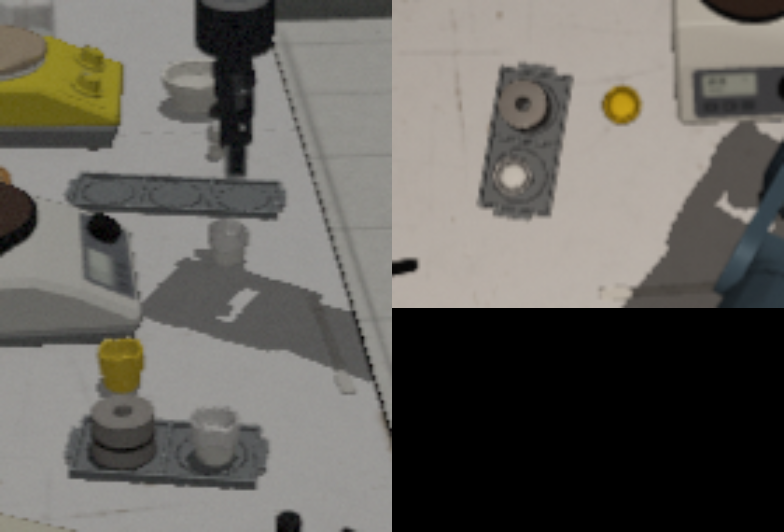

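Pot A stands upright and centred in the near cell (top view (202,213)). Pot B is at (301,196), and the tray_three rings match my predictions within 1 px. Now grasp pot B.

>>> {"name": "send_rows", "arguments": {"rows": [[[0, 0, 0], [0, 1.3, 2], 75], [[0, 0, 0], [0, 1.3, 5], 75], [[0, 0, 0], [0, 1.3, 8.5], 75], [[0, 0, 0], [0, 1.3, 10.3], 75], [[0, 0, 0], [0, 1.3, 10.8], 75], [[0, 0, 0], [0, 1.3, 10.8], 75], [[0, 0, 0], [0, 1.3, 10.8], 75]], "newtons": 20}}

```text
time: 11.98
ee_pos: [0.4495, -0.1359, 0.0064]
tcp_rot: [3.141, 0.003, 0.002]
contact_force: [0.2, -0.2, 0.7]
opening: 0.0638
gripper_force: 0.0
```

>>> {"name": "send_rows", "arguments": {"rows": [[[0, 0, 0], [0, 0, 0], 50], [[0, 0, 0], [0, 0, 0], 40], [[0, 0, 0], [0, 0, 0], 30], [[0, 0, 0], [0, 0, 0], 30], [[0, 0, 0], [0, 0, 0], 30], [[0, 0, 0], [0, 0, 0], 30]]}}

```text
time: 12.48
ee_pos: [0.45, -0.1368, 0.0073]
tcp_rot: [3.141, -0.0, 0.005]
contact_force: [-0.0, 2.8, 8.2]
opening: 0.0374
gripper_force: 19.9
```

>>> {"name": "send_rows", "arguments": {"rows": [[[0, 0, 0], [0, 0, -2], 30], [[0, 0, 0], [0, 0, -5], 30], [[0, 0, 0], [0, 0, -7], 30], [[0, 0, 0], [0, 0, -7], 30]]}}

```text
time: 12.82
ee_pos: [0.4517, -0.1383, 0.0804]
tcp_rot: [3.136, 0.001, 0.013]
contact_force: [0.2, -1.2, -0.1]
opening: 0.0372
gripper_force: 20.2
```

>>> {"name": "send_rows", "arguments": {"rows": [[[0, 0, 0], [1, 3, 0], 30], [[0, 0, 0], [2.3, 7, 0], 30], [[0, 0, 0], [3.6, 11, 0], 30], [[0, 0, 0], [4.5, 13.5, 0], 30], [[0, 0, 0], [4.8, 14.6, 0], 30], [[0, 0, 0], [4.8, 14.6, 0], 30], [[0, 0, 0], [4.8, 14.6, 0], 30], [[0, 0, 0], [4.8, 14.6, 0], 30]]}}

```text
time: 13.48
ee_pos: [0.4957, -0.2805, 0.0748]
tcp_rot: [-3.14, -0.002, 0.003]
contact_force: [-0.6, -0.3, -0.0]
opening: 0.0373
gripper_force: 20.3
```

Run:
```python
from h import *
read_camera("side");c=read_camera("side")
cv2.imwrite("pics/s6.png",cv2.resize(c["image"][110:220,220:360],None,fx=4,fy=4)); s=bot.state();print(s["ee_pos"],s["opening"],s["gripper_force"],s["contact_force"])
P=np.array([s["ee_pos"],[.496,-.281,.004]])
q,_=cv2.projectPoints(P,cv2.Rodrigues(c["R"])[0],np.array(c["t"],float),c["mtx"],np.array([c["k1"],0,0,0,0.])); print(q.reshape(-1,2).round(1).tolist())
```

```text
[ 0.49608012 -0.28056017  0.07518721] 0.037090165096240954 20.259491394390352 [ 0.04085048 -0.006441   -0.40859262]
[[282.1, 158.1], [282.2, 178.8]]
```

View pics/s6.png

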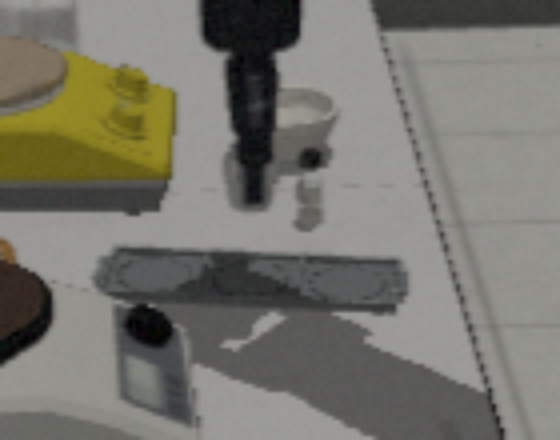

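The side view shows pot B held upright at (283,155) above the middle ring, in line.

>>> {"name": "send_rows", "arguments": {"rows": [[[0, 0, 0], [0, 0, 2], 30], [[0, 0, 0], [0, 0, 4.5], 30], [[0, 0, 0], [0, 0, 5.8], 30], [[0, 0, 0], [0, 0, 6.1], 30], [[0, 0, 0], [0, 0, 6.3], 30], [[0, 0, 0], [0, 0, 6.3], 30], [[0, 0, 0], [0, 0, 6.3], 30]]}}

```text
time: 14.17
ee_pos: [0.4974, -0.2829, 0.0138]
tcp_rot: [3.14, 0.001, 0.002]
contact_force: [0.1, -0.2, 0.2]
opening: 0.0371
gripper_force: 20.3
```

>>> {"name": "send_rows", "arguments": {"rows": [[[0, 0, 0], [0, 0, 0.1], 30], [[0, 0, 0], [0, 0, 0.15], 30], [[0, 0, 0], [0, 0, 0.2], 30], [[0, 0, 0], [0, 0, 0.2], 30]]}}

```text
time: 14.5
ee_pos: [0.4972, -0.2827, 0.0114]
tcp_rot: [3.141, 0.0, 0.002]
contact_force: [0.8, 1.0, 2.8]
opening: 0.0373
gripper_force: 20.5
```

>>> {"name": "send_rows", "arguments": {"rows": [[[0, 0, 0], [0, 0, 0], 52], [[0, 0, 0], [0, 0, 0], 62], [[0, 0, 0], [0, 0, 0], 62], [[0, 0, 0], [0, 0, 0], 62], [[0, 0, 0], [0, 0, -2], 62], [[0, 0, 0], [0, 0, -6], 62], [[0, 0, 0], [0, 0, -10], 62], [[0, 0, 0], [0, 0, -12.5], 62]]}}

```text
time: 15.17
ee_pos: [0.4978, -0.2833, 0.1395]
tcp_rot: [3.139, 0.001, 0.005]
contact_force: [-0.6, -1.5, 1.5]
opening: 0.053
gripper_force: 0.0
```

>>> {"name": "send_rows", "arguments": {"rows": [[[0, 0, 0], [-2.5, 4.5, 0], 62], [[0, 0, 0], [-4.7, 8.5, 0], 62], [[0, 0, 0], [-5.6, 10.4, 0], 62], [[0, 0, 0], [-5.6, 10.4, 0], 62], [[0, 0, 0], [-5.6, 10.4, 0], 62], [[0, 0, 0], [-5.6, 10.4, 0], 62]]}}

```text
time: 15.67
ee_pos: [0.4406, -0.3861, 0.1353]
tcp_rot: [-3.141, 0.0, 0.0]
contact_force: [-0.1, 0.2, 1.1]
opening: 0.0535
gripper_force: 0.0
```

Run:
```python
from h import *
read_camera("side");c=read_camera("side"); d=read_camera("top")
a=cv2.resize(c["image"][100:220,220:360],None,fx=2.8,fy=4*.7)
b=cv2.resize(d["image"][150:260,300:440],None,fx=2.8,fy=2.8)
o=np.zeros((340,a.shape[1]+b.shape[1],3),np.uint8);o[:a.shape[0],:a.shape[1]]=a;o[:b.shape[0],a.shape[1]:]=b
cv2.imwrite("pics/s7.png",o); s=bot.state();print(s["ee_pos"],s["opening"],s["gripper_force"])
P=np.array([s["ee_pos"],[.441,-.387,.062],[.496,-.281,.040]])
for k in(c,d):
  q,_=cv2.projectPoints(P,cv2.Rodrigues(k["R"])[0],np.array(k["t"],float),k["mtx"],np.array([k["k1"],0,0,0,0.])); print(q.reshape(-1,2).round(1).tolist())
```

```text
[ 0.44113348 -0.38526363  0.13533546] 0.05292216842163782 0.0
[[297.4, 126.7], [297.2, 147.7], [282.2, 168.4]]
[[408.7, 225.0], [403.1, 226.2], [365.8, 208.4]]
```

View pics/s7.png

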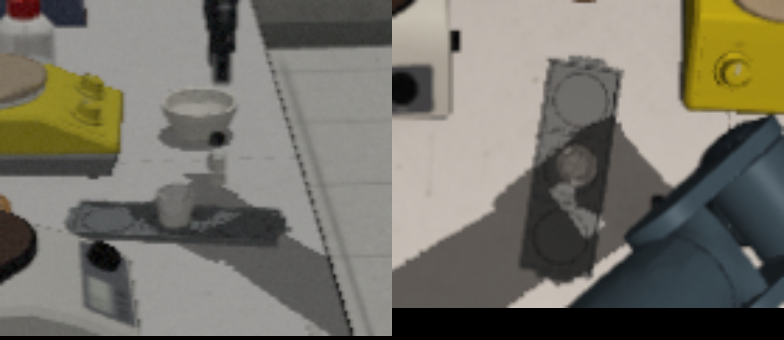

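Pot B stands upright in the middle cell (side (282,174), top (365,208)). The vial R cap is at (298,149), under the gripper.

>>> {"name": "send_rows", "arguments": {"rows": [[[0, 0, 0], [0, 0.1, 3], 62], [[0, 0, 0], [0, 0.1, 6.5], 62], [[0, 0, 0], [0, 0.1, 9.5], 62], [[0, 0, 0], [0, 0.1, 11.3], 62], [[0, 0, 0], [0, 0.1, 11.9], 62], [[0, 0, 0], [0, 0.1, 11.9], 62], [[0, 0, 0], [0, 0.1, 11.9], 62]], "newtons": 20}}

```text
time: 16.4
ee_pos: [0.4415, -0.3875, 0.0175]
tcp_rot: [3.141, 0.002, 0.001]
contact_force: [-0.2, 0.6, 0.2]
opening: 0.0532
gripper_force: 0.0
```

>>> {"name": "send_rows", "arguments": {"rows": [[[0, 0, 0], [0, 0, 0], 45], [[0, 0, 0], [0, 0, 0], 37], [[0, 0, 0], [0, 0, 0], 31], [[0, 0, 0], [0, 0, 0], 25], [[0, 0, 0], [0, 0, 0], 18], [[0, 0, 0], [0, 0, 0], 13], [[0, 0, 0], [0, 0, 0], 13], [[0, 0, 0], [0, 0, 0], 13]]}}

```text
time: 17.07
ee_pos: [0.4413, -0.3881, 0.0178]
tcp_rot: [3.14, 0.0, 0.002]
contact_force: [0.3, 0.9, 6.2]
opening: 0.0213
gripper_force: 20.2
```

>>> {"name": "send_rows", "arguments": {"rows": [[[0, 0, 0], [0, 0, -2], 13], [[0, 0, 0], [0, 0, -5], 13], [[0, 0, 0], [0, 0, -8], 13], [[0, 0, 0], [0, 0, -10], 13], [[0, 0, 0], [0, 0, -10], 13]]}}

```text
time: 17.48
ee_pos: [0.4427, -0.39, 0.122]
tcp_rot: [3.134, 0.0, 0.009]
contact_force: [-0.5, -0.1, 0.7]
opening: 0.0211
gripper_force: 19.8
```

>>> {"name": "send_rows", "arguments": {"rows": [[[0, 0, 0], [1.5, -2.5, 0], 13], [[0, 0, 0], [4, -5, 0], 13], [[0, 0, 0], [7, -7.5, 0], 13], [[0, 0, 0], [10, -9, 0], 13], [[0, 0, 0], [12.3, -9.5, 0], 13], [[0, 0, 0], [12.9, -9.5, 0], 13], [[0, 0, 0], [12.9, -9.5, 0], 13], [[0, 0, 0], [12.9, -9.5, 0], 13]]}}

```text
time: 18.15
ee_pos: [0.5688, -0.2923, 0.1155]
tcp_rot: [-3.141, -0.0, 0.003]
contact_force: [0.3, 0.4, -0.4]
opening: 0.0214
gripper_force: 19.8
```

>>> {"name": "send_rows", "arguments": {"rows": [[[0, 0, 0], [0, 0, 2], 13], [[0, 0, 0], [0, 0, 4], 13], [[0, 0, 0], [0, 0, 5], 13], [[0, 0, 0], [0, 0, 5], 13], [[0, 0, 0], [0, 0, 5], 13]]}}

```text
time: 18.57
ee_pos: [0.5686, -0.2926, 0.0661]
tcp_rot: [-3.141, 0.001, 0.002]
contact_force: [0.2, -0.2, -0.0]
opening: 0.0211
gripper_force: 19.8
```

Run:
```python
from h import *
read_camera("side");c=read_camera("side")
cv2.imwrite("pics/s8.png",cv2.resize(c["image"][110:220,220:360],None,fx=4,fy=4)); s=bot.state();print(s["ee_pos"],s["opening"],s["gripper_force"],s["contact_force"])
P=np.array([s["ee_pos"],[.571,-.2935,.004]])
q,_=cv2.projectPoints(P,cv2.Rodrigues(c["R"])[0],np.array(c["t"],float),c["mtx"],np.array([c["k1"],0,0,0,0.])); print(q.reshape(-1,2).round(1).tolist())
```

```text
[ 0.56996977 -0.29319399  0.06791931] 0.02143360541254013 19.78013015468605 [0.1586489  0.55474616 0.13046734]
[[258.1, 159.3], [258.3, 177.7]]
```

View pics/s8.png

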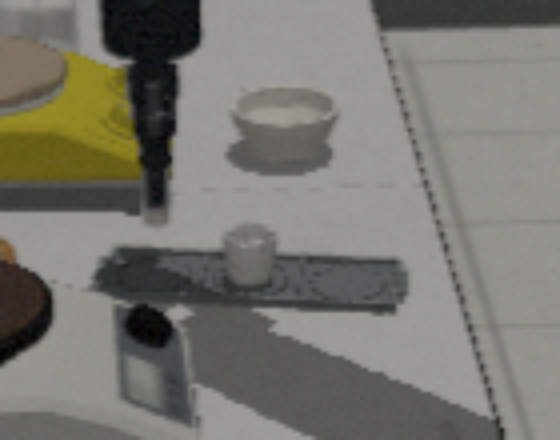

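The side view shows the vial upright at (259,163), above the far ring at (258,178).

>>> {"name": "send_rows", "arguments": {"rows": [[[0, 0, 0], [0.1, 0, 1.5], 13], [[0, 0, 0], [0.1, 0, 3], 13], [[0, 0, 0], [0.1, 0, 3.8], 13], [[0, 0, 0], [0.1, 0, 4.2], 13], [[0, 0, 0], [0.1, 0, 4.4], 13], [[0, 0, 0], [0.1, 0, 4.4], 13], [[0, 0, 0], [0.1, 0, 4.4], 13]]}}

```text
time: 19.25
ee_pos: [0.5706, -0.2923, 0.0222]
tcp_rot: [-3.141, -0.001, 0.0]
contact_force: [1.0, 0.7, 0.1]
opening: 0.0216
gripper_force: 19.8
```

>>> {"name": "send_rows", "arguments": {"rows": [[[0, 0, 0], [0, 0, 0.05], 13], [[0, 0, 0], [0, 0, 0.1], 13], [[0, 0, 0], [0, 0, 0.1], 13], [[0, 0, 0], [0, 0, 0.1], 13]]}}

```text
time: 19.58
ee_pos: [0.5708, -0.2924, 0.0219]
tcp_rot: [3.142, 0.0, 0.0]
contact_force: [-0.2, 1.0, 2.8]
opening: 0.021
gripper_force: 20.1
```

>>> {"name": "send_rows", "arguments": {"rows": [[[0, 0, 0], [0, 0, 0], 30], [[0, 0, 0], [0, 0, 0], 40], [[0, 0, 0], [0, 0, 0], 45], [[0, 0, 0], [0, 0, 0], 50], [[0, 0, 0], [0, 0, -2], 50], [[0, 0, 0], [0, 0, -6], 50], [[0, 0, 0], [0, 0, -10], 55], [[0, 0, 0], [0, 0, -12.5], 60]]}}

```text
time: 20.25
ee_pos: [0.5719, -0.2933, 0.1508]
tcp_rot: [3.139, 0.0, 0.006]
contact_force: [0.9, -0.7, 1.0]
opening: 0.0516
gripper_force: 0.0
```

>>> {"name": "send_rows", "arguments": {"rows": [[[0, 0, 0], [-4, 0, 0], 62], [[0, 0, 0], [-8, -2, 0], 62], [[0, 0, 0], [-11, -5, 0], 62], [[0, 0, 0], [-12.3, -9, 0], 62], [[0, 0, 0], [-12.3, -13, 0], 62], [[0, 0, 0], [-12.3, -17, 0], 62], [[0, 0, 0], [-12.3, -21, 0], 62], [[0, 0, 0], [-12.3, -25, 0], 62]]}}

```text
time: 20.92
ee_pos: [0.4471, -0.0407, 0.1468]
tcp_rot: [3.141, -0.001, 0.001]
contact_force: [0.7, -0.3, 0.5]
opening: 0.0527
gripper_force: 0.0
```

>>> {"name": "send_rows", "arguments": {"rows": [[[0, 0, 0], [0, -4, 0], 62], [[0, 0, 0], [0, -8, 0], 62], [[0, 0, 0], [0, -12, 0], 62], [[0, 0, 0], [0, -16, 0], 62], [[0, 0, 0], [0, -20, 0], 62], [[0, 0, 0], [0, -24, 0], 62], [[0, 0, 0], [0, -28, 0], 62], [[0, 0, 0], [0, -30, 0], 62]]}}

```text
time: 21.58
ee_pos: [0.4469, 0.2612, 0.1469]
tcp_rot: [-3.141, -0.005, -0.001]
contact_force: [0.8, -1.1, 0.1]
opening: 0.0526
gripper_force: 0.0
```

Run:
```python
from h import *
for i in range(3): c=read_camera("side")
d=read_camera("top")
a=cv2.resize(c["image"][100:340,220:380],None,fx=2.5,fy=2.5)
b=cv2.resize(d["image"][150:260,300:440],None,fx=2.8,fy=2.8)
o=np.zeros((600,a.shape[1]+b.shape[1],3),np.uint8);o[:a.shape[0],:a.shape[1]]=a;o[:b.shape[0],a.shape[1]:]=b
cv2.imwrite("pics/s9.png",o); s=bot.state();print(s["ee_pos"],s["opening"],s["gripper_force"],s["joint_pos"])
P=np.array([s["ee_pos"],[.448,.364,.062],[.571,-.293,.066]])
for k in(c,d):
  q,_=cv2.projectPoints(P,cv2.Rodrigues(k["R"])[0],np.array(k["t"],float),k["mtx"],np.array([k["k1"],0,0,0,0.])); print(q.reshape(-1,2).round(1).tolist())
```

```text
[0.44723179 0.25775492 0.146427  ] 0.052836232400176084 0.0 [ 3.03101698e-01  2.76552205e-02  1.96340899e+00 -3.67799970e-04
  1.15100465e+00  1.87247527e+00]
[[318.3, 231.9], [322.6, 294.4], [257.7, 159.9]]
[[177.9, 224.4], [148.5, 225.6], [370.8, 182.2]]
```

View pics/s9.png

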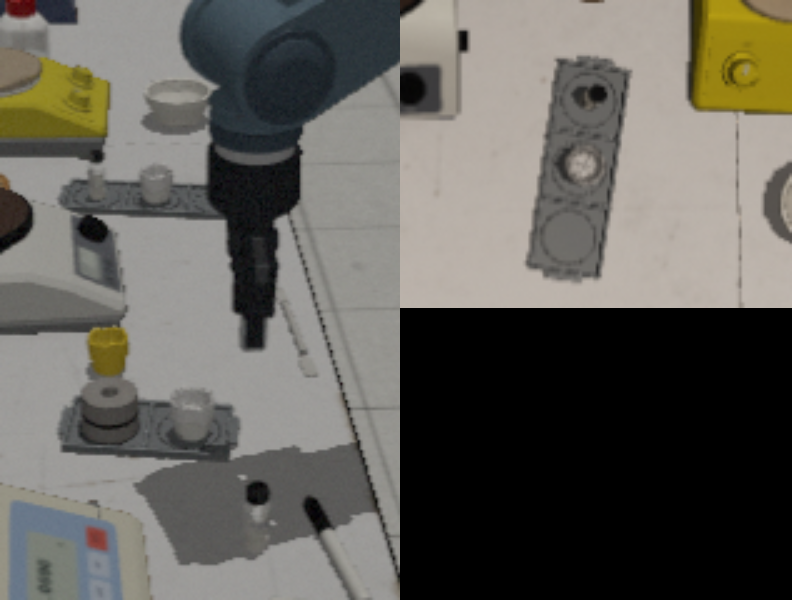

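Vial 1 stands upright in the far cell (top view (368,184)), and pot B in the middle. The vial L cap is at (323,296), matching the prediction, and the pen is clear to its right. Grasp it.

>>> {"name": "send_rows", "arguments": {"rows": [[[0, 0, 0], [0.1, -4, 0], 62], [[0, 0, 0], [0.1, -8, 0], 62], [[0, 0, 0], [0.1, -10.6, 0], 62], [[0, 0, 0], [0.1, -10.6, 0], 62], [[0, 0, 0], [0.1, -10.6, 0], 62], [[0, 0, 0], [0.1, -10.6, 0], 62]]}}

```text
time: 22.28
ee_pos: [0.4486, 0.3622, 0.1463]
tcp_rot: [3.141, -0.002, -0.001]
contact_force: [0.4, -0.2, -1.0]
opening: 0.053
gripper_force: 0.0
```

>>> {"name": "send_rows", "arguments": {"rows": [[[0, 0, 0], [0, 0, 3], 62], [[0, 0, 0], [0, 0, 6.5], 62], [[0, 0, 0], [0, 0, 6.5], 62], [[0, 0, 0], [0, 0, 6.5], 62]]}}

```text
time: 22.62
ee_pos: [0.4472, 0.3614, 0.08]
tcp_rot: [3.139, -0.003, -0.007]
contact_force: [0.8, 0.3, -0.8]
opening: 0.053
gripper_force: 0.0
```

>>> {"name": "send_rows", "arguments": {"rows": [[[0, 0, 0], [0, -0.2, 3], 62], [[0, 0, 0], [0, -0.2, 5], 62], [[0, 0, 0], [0, -0.2, 6], 62], [[0, 0, 0], [0, -0.2, 6.3], 62], [[0, 0, 0], [0, -0.2, 6.3], 62], [[0, 0, 0], [0, -0.2, 6.3], 62]]}}

```text
time: 23.12
ee_pos: [0.4498, 0.3661, 0.0205]
tcp_rot: [-3.14, -0.0, -0.004]
contact_force: [-0.1, 0.8, 0.1]
opening: 0.0529
gripper_force: 0.0
```

>>> {"name": "send_rows", "arguments": {"rows": [[[0, 0, 0], [0, 0, 0], 45], [[0, 0, 0], [0, 0, 0], 37], [[0, 0, 0], [0, 0, 0], 31], [[0, 0, 0], [0, 0, 0], 25], [[0, 0, 0], [0, 0, 0], 18], [[0, 0, 0], [0, 0, 0], 13], [[0, 0, 0], [0, 0, 0], 13], [[0, 0, 0], [0, 0, 0], 13]]}}

```text
time: 23.78
ee_pos: [0.449, 0.3659, 0.0195]
tcp_rot: [-3.141, -0.001, -0.001]
contact_force: [0.0, -1.5, 6.7]
opening: 0.0213
gripper_force: 20.4
```

>>> {"name": "send_rows", "arguments": {"rows": [[[0, 0, 0], [0, 0, -2], 13], [[0, 0, 0], [0, 0, -5], 13], [[0, 0, 0], [0, 0, -8], 13], [[0, 0, 0], [0, 0, -12], 13], [[0, 0, 0], [0, 0, -12], 13], [[0, 0, 0], [0, 0, -12], 13]]}}

```text
time: 24.28
ee_pos: [0.4501, 0.3665, 0.1415]
tcp_rot: [-3.139, -0.001, -0.008]
contact_force: [-0.4, -0.5, 0.5]
opening: 0.0215
gripper_force: 19.8
```

>>> {"name": "send_rows", "arguments": {"rows": [[[0, 0, 0], [0, 2, 0], 13], [[0, 0, 0], [0, 6, 0], 13], [[0, 0, 0], [-0.5, 10, 0], 13], [[0, 0, 0], [-1, 14, 0], 13], [[0, 0, 0], [-1.3, 18, 0], 13], [[0, 0, 0], [-1.7, 22, 0], 13], [[0, 0, 0], [-2.2, 26, 0], 13], [[0, 0, 0], [-2.9, 30, 0], 13]]}}

```text
time: 24.95
ee_pos: [0.4178, 0.0641, 0.1368]
tcp_rot: [-3.141, -0.001, 0.005]
contact_force: [1.1, -0.6, 0.2]
opening: 0.0215
gripper_force: 19.8
```

>>> {"name": "send_rows", "arguments": {"rows": [[[0, 0, 0], [0, 4, 0], 13], [[0, 0, 0], [0, 8, 0], 13], [[0, 0, 0], [0, 12, 0], 13], [[0, 0, 0], [0, 16, 0], 13], [[0, 0, 0], [0, 20, 0], 13], [[0, 0, 0], [0, 24, 0], 13], [[0, 0, 0], [0, 28, 0], 13], [[0, 0, 0], [0, 31, 0], 13]]}}

```text
time: 25.62
ee_pos: [0.4183, -0.2466, 0.1368]
tcp_rot: [-3.14, 0.003, 0.003]
contact_force: [0.8, -0.5, 0.2]
opening: 0.0214
gripper_force: 19.8
```

>>> {"name": "send_rows", "arguments": {"rows": [[[0, 0, 0], [0, 1.5, 0], 13], [[0, 0, 0], [0, 2.4, 0], 13], [[0, 0, 0], [0, 2.4, 0], 13], [[0, 0, 0], [0, 2.4, 3], 13], [[0, 0, 0], [0, 2.4, 5], 13], [[0, 0, 0], [0, 2.4, 6], 13], [[0, 0, 0], [0, 2.4, 6], 13], [[0, 0, 0], [0, 2.4, 6], 13]]}}

```text
time: 26.28
ee_pos: [0.4197, -0.2672, 0.0785]
tcp_rot: [-3.141, -0.003, 0.001]
contact_force: [0.5, -0.0, 0.9]
opening: 0.021
gripper_force: 19.8
```

Run:
```python
from h import *
read_camera("side");c=read_camera("side")
cv2.imwrite("pics/s10.png",cv2.resize(c["image"][110:220,220:360],None,fx=4,fy=4)); s=bot.state();print(s["ee_pos"],s["opening"],s["gripper_force"],s["contact_force"])
P=np.array([s["ee_pos"],[.420,-.2685,.004]])
q,_=cv2.projectPoints(P,cv2.Rodrigues(c["R"])[0],np.array(c["t"],float),c["mtx"],np.array([c["k1"],0,0,0,0.])); print(q.reshape(-1,2).round(1).tolist())
```

```text
[ 0.42054136 -0.26854242  0.07993877] 0.021526642503303106 19.818497427622788 [ 0.79775103 -0.0102847   0.3104478 ]
[[307.0, 157.7], [306.7, 179.8]]
```

View pics/s10.png

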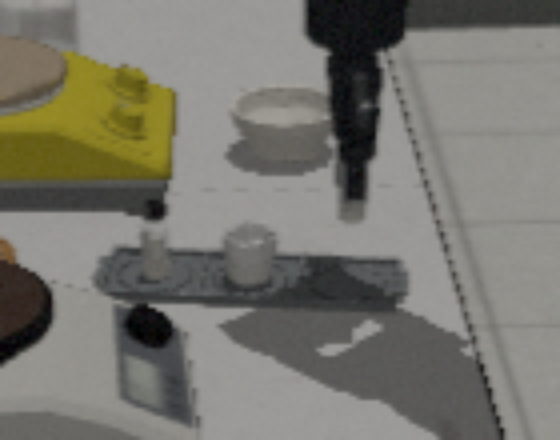

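The side view shows vial 2 held upright at (308,160), above the near ring at (307,180).

>>> {"name": "send_rows", "arguments": {"rows": [[[0, 0, 0], [0.1, 0, 2], 13], [[0, 0, 0], [0.1, 0, 4], 13], [[0, 0, 0], [0.1, 0, 5], 13], [[0, 0, 0], [0.1, 0, 5.3], 13], [[0, 0, 0], [0.1, 0, 5.4], 13], [[0, 0, 0], [0.1, 0, 5.4], 13], [[0, 0, 0], [0.1, 0, 5.4], 13]]}}

```text
time: 26.97
ee_pos: [0.4214, -0.2691, 0.0258]
tcp_rot: [3.14, 0.001, 0.002]
contact_force: [-0.4, 0.0, -0.4]
opening: 0.0214
gripper_force: 19.8
```

>>> {"name": "send_rows", "arguments": {"rows": [[[0, 0, 0], [0, 0, 0.1], 13], [[0, 0, 0], [0, 0, 0.15], 13], [[0, 0, 0], [0, 0, 0.2], 13], [[0, 0, 0], [0, 0, 0.2], 13]]}}

```text
time: 27.3
ee_pos: [0.4211, -0.2688, 0.0235]
tcp_rot: [3.141, 0.001, 0.001]
contact_force: [-1.0, -0.1, 5.2]
opening: 0.0216
gripper_force: 20.3
```

Contact. Release, rise and retreat for a final look.

>>> {"name": "send_rows", "arguments": {"rows": [[[0, 0, 0], [0, 0, 0], 30], [[0, 0, 0], [0, 0, 0], 40], [[0, 0, 0], [0, 0, 0], 45], [[0, 0, 0], [0, 0, 0], 50], [[0, 0, 0], [0, 0, -2], 50], [[0, 0, 0], [0, 0, -6], 50], [[0, 0, 0], [0, 0, -10], 55], [[0, 0, 0], [0, 0, -14], 60]]}}

```text
time: 27.97
ee_pos: [0.4201, -0.2678, 0.1637]
tcp_rot: [-3.141, -0.001, 0.002]
contact_force: [0.9, 0.1, -0.2]
opening: 0.0511
gripper_force: 0.0
```

>>> {"name": "send_rows", "arguments": {"rows": [[[0, 0, 0], [-1, 4, -2], 60], [[0, 0, 0], [-2, 8, -3], 60], [[0, 0, 0], [-3, 12, -3], 60], [[0, 0, 0], [-4, 16, -3], 60], [[0, 0, 0], [-5, 20, -3], 60], [[0, 0, 0], [-6, 24, -3], 60], [[0, 0, 0], [-6, 26, -3], 60], [[0, 0, 0], [-6, 26, -3], 60]]}}

```text
time: 28.63
ee_pos: [0.359, -0.5327, 0.1924]
tcp_rot: [3.14, -0.006, 0.0]
contact_force: [0.6, -0.4, 1.1]
opening: 0.0511
gripper_force: 0.0
```

Run:
```python
from h import *
for i in range(3): c=read_camera("side")
d=read_camera("top")
a=cv2.resize(c["image"][120:300,220:360],None,fx=2.8,fy=2.8)
b=cv2.resize(d["image"][160:250,180:390],None,fx=1.8,fy=1.8)
o=np.zeros((504,a.shape[1]+b.shape[1],3),np.uint8);o[:a.shape[0],:a.shape[1]]=a;o[:b.shape[0],a.shape[1]:]=b
cv2.imwrite("pics/s11.png",o); s=bot.state();print(s["time"],s["ee_pos"],s["contact_force"],abs(s["joint_velocities"]).max())
```

```text
28.8333 [ 0.36096103 -0.52724957  0.19212614] [ 0.50220617  0.56131566 -0.22570041] 0.012395550232279227
```

View pics/s11.png

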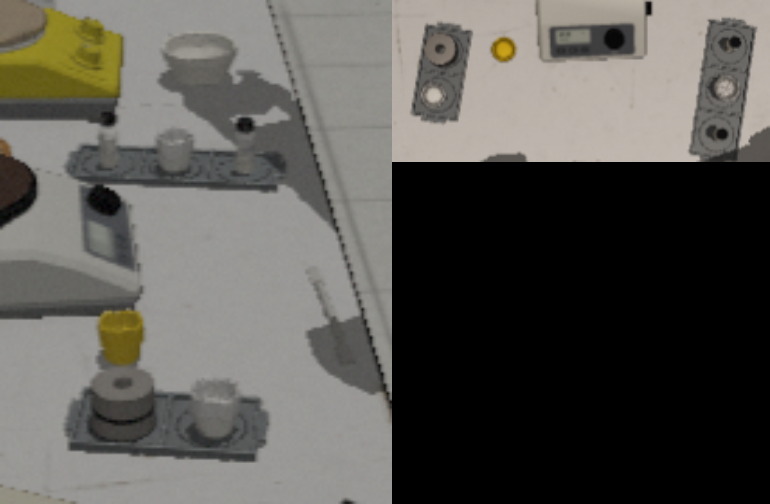

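All five stand upright and centred: the vials at side (259,170) and (307,173), pot B at (282,174), the die at (264,265) and pot A at (296,267). The yellow pot is untouched. Handing in.

```bash
python3 -c "
from rig import bot
print(bot.sign_off())"
```

```text
the job is handed in; nothing more can be done
None
```

I made up both kits and handed the job in after about 29 s of arm time; the last camera view showed all five parts upright, centred in their cells and free of the gripper, with the yellow pot untouched.

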